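# Dry-fit four pipe stubs on their flanges

### The job

Lay out the flange joints for welding: stand each of the four round pipe stubs upright on the face of the flange of its own size, smallest stub on smallest flange and so on up to the largest, centred over the bore by eye. Leave the six-sided nut and the square tube where they are, and let go of everything.

Things in the scene. Friction and masses are not known exactly. Their poses are not given: they have to be found in the camera images.
- stub_a: the smallest loose pipe stub: a plain round steel tube, 21 mm outside diameter, 15 mm bore, 60 mm long, standing on end on the bench; origin at the middle of the tube (30 mm above its foot), z along the tube. Belongs on flange_a
- stub_b: the second smallest loose pipe stub: a plain round steel tube, 33 mm outside diameter, 26 mm bore, 60 mm long, standing on end on the bench; origin at the middle of the tube (30 mm above its foot), z along the tube. Belongs on flange_b
- stub_c: the second largest loose pipe stub: a plain round steel tube, 45 mm outside diameter, 37 mm bore, 60 mm long, standing on end on the bench; origin at the middle of the tube (30 mm above its foot), z along the tube. Belongs on flange_c
- stub_d: the largest loose pipe stub: a plain round steel tube, 57 mm outside diameter, 48 mm bore, 60 mm long, standing on end on the bench; origin at the middle of the tube (30 mm above its foot), z along the tube. Belongs on flange_d
- flange_a: the smallest flange: a dark steel disc lying flat on the bench and held fast to it, 75 mm in diameter, 16 mm thick, 15 mm centre bore right through (the same bore as stub_a) and four small dark bolt holes round it; origin on its axis at its underside, z up. Target for stub_a
- flange_b: the second smallest flange: a dark steel disc lying flat on the bench and held fast to it, 95 mm in diameter, 16 mm thick, 26 mm centre bore right through (the same bore as stub_b) and four small dark bolt holes round it; origin on its axis at its underside, z up. Target for stub_b
- flange_c: the second largest flange: a dark steel disc lying flat on the bench and held fast to it, 115 mm in diameter, 16 mm thick, 37 mm centre bore right through (the same bore as stub_c) and four small dark bolt holes round it; origin on its axis at its underside, z up. Target for stub_c
- flange_d: the largest flange: a dark steel disc lying flat on the bench and held fast to it, 135 mm in diameter, 16 mm thick, 48 mm centre bore right through (the same bore as stub_d) and four small dark bolt holes round it; origin on its axis at its underside, z up. Target for stub_d
- hex_nut: a loose long six-sided steel nut standing on end, 46 mm across the flats, 50 mm high, open through the middle; not a pipe stub, stays where it is; origin at the centre of its underside, z up
- square_tube: a loose piece of square steel tube standing on end, 50 mm by 50 mm, 60 mm high, open through the middle; not a round pipe stub, stays where it is; origin at the centre of its underside, z up

How it is judged:
By the outcome, as a careful person would: the job done as asked, in the order asked, and still so for the second after the job is handed in, with the robot touching nothing.
It also fails if it takes over 112 s, if anything falls off the work surface, if the arm or the gripper's body presses on something with over 40 N, if the wrist force passes 120 N, or if a joint passes its speed limit or range.

### The arm

A 7-joint arm with a two-finger parallel gripper is mounted at the origin on the work surface. World frame = base frame: x ahead of the robot, y to its left, z up, the work surface at z = 0. Lengths are in m, angles in rad, forces in N, time in s.
With the tool pointing down it reaches from about 0.425 to 0.925 m from the base axis. Payload 6.8 kg.
Tool frame: the origin (TCP) lies at the centre of the arm's flange, where the gripper is bolted on; the fingertips stand 173 mm ahead of it and the grasp point (between the pads) lies 155 mm ahead of it (finger_overhang is the distance from the TCP to the fingertips, in m); y points along the fingers, z is the direction in which the jaws open and shut, and the axes are right-handed (so a half turn about y gives the same grasp; the last joint's range is limited). The gripper opens to 85 mm and grips with 20 to 120 N. Pads are 22 mm wide; open, the fingers measure 114 mm over their backs; the gripper's body (76 mm by 85 mm) begins 54 mm behind the grasp point. The pads swing forward as they close: fully open they stand 13 mm farther back than shut.
Start: joints at [-1.396, 0.477, 0.022, 1.555, -0.011, 1.109, -0.083], TCP at [0.188, 0.648, 0.405] pointing down, gripper open.
Joint ranges: [-2.96, 2.96], [-0.34, 2.1], [-1.41, 1.46], [0.24, 2.44], [-1.37, 4.51], [0.17, 1.92], [-2.96, 2.96]. Speed limits (rad/s): [2.39, 2.39, 3.14, 3.14, 3.14, 3.14, 3.14].

### API

Orientations are given as a rotation vector (axis times angle).
In Python, from bench import get_obs, grab_frame, hand_in, finger_overhang gives the robot as it stands. The module is installed in compiled form; this text tells all that it offers.
- The arm moves only by the shell command python3 -m jog 'ROWS' [FORCE]. ROWS is JSON, a list of rows, each a list of 3 entries, a list of its own where there are three numbers: the shift along the tool's x, y, z in cm, then the turn about the tool's y in rad, then the gripper command: -1 is fully open, 1 is shut, values between are in proportion. In form: [[[x, y, z], twist, gripper], ...]. A call has 1 to 10 rows; each row is the pose to reach, as a shift and turn from the pose commanded when the call began, along the tool's axes at that moment; what a row does not reach only later rows make up. A row lasts 1/8 s, in which the tool goes at most 62.5 mm and 10.7 degrees, less where a joint would pass 70% of its speed; a pose out of reach is approached as far as the arm can. A call with a gripper value outside its range is refused whole. The fingers move at their own pace and stop on an object; FORCE is the grip in N (left out, the last holds). Time passes only in rows, so rows that repeat a pose let the fingers close. It gives the time, the measured TCP pose, the force and the opening at its end, in the units of the state.
- get_obs(): the state, without advancing time (a new reading comes with each control period).
- grab_frame(name): name is "scene" or "top" or "wrist"; returns a dict with "image" (420x560x3 uint8, blue, green, red), "fx", "fy", "cx", "cy" (pixels), "origin" and "rotation" of the camera in the world. Camera axes: x right, y up, looking along -z (the intrinsics and any distortion apply to the point x, -y, -z); pixel columns grow to the right and rows downward; lengths in m; the calibration is good to about 2 mm. The wrist camera is an equidistant fisheye: a pixel r from the principal point sees the ray r / f radians off the axis. A picture is of the moment at which its call begins. There is no depth.
- hand_in(): hands the job in, once; it reports no verdict.
The state is a dict: "clock": time; "joints": joint angles; "qvel": joint speeds; "tau": joint torques, N m; "tcp_pos": TCP position; "orientation": TCP orientation; "contact_force": force on the tool from outside, world axes, zero at the start; "moment": the same for the moment, N m; "grip_width": finger opening in m.
Only numpy, scipy, OpenCV 4.12 (cv2) and the standard library are available. Lean on these libraries where they do the work, as an engineer would, in place of code of your own. Each camera call takes 0.05 s, during which the arm holds its last target.

## Working session

There is one attempt and no reset: what is moved stays moved. The work goes in short steps, Python scripts to look and compute and a shell command to move; the robot and the scene stay as the last step left them, time stands still between calls to the robot, and variables do not carry over. Pictures are saved under pics/ and viewed, and the job is handed in when it is done.

```bash
mkdir -p pics; python3 - <<'E'
from bench import *
import cv2
o=get_obs(); print(o); print(finger_overhang if not callable(finger_overhang) else finger_overhang())
for n in ["scene","top","wrist"]:
    f=grab_frame(n); cv2.imwrite(f"pics/{n}0.png",f["image"]); print(n,{k:v for k,v in f.items() if k!="image"})
E
```

```text
{'clock': 0.0, 'joints': array([-1.39606536,  0.47780964,  0.02232091,  1.5564722 , -0.01150997,
        1.10927574, -0.08310394]), 'qvel': array([ 7.47222997e-05, -5.03761409e-04, -2.47926590e-03,  7.89755790e-04,
       -1.43506531e-04,  1.74998694e-03, -1.11582618e-04]), 'tau': array([-9.05510260e-04, -5.96457767e+01,  1.60766110e+00, -2.81195319e+01,
        1.25381458e-02,  9.26291279e-03,  6.12314807e-05]), 'tcp_pos': array([0.18827869, 0.64791878, 0.40370989]), 'orientation': array([-1.56120844,  0.22214383, -0.22192331]), 'contact_force': array([ 0.40062109, -0.05925939,  0.85658413]), 'moment': array([-0.06367819, -0.0135756 ,  0.02207223]), 'grip_width': 0.08521126696928967}
0.1734
scene {'fx': 489.1476639686785, 'fy': 489.1476639686785, 'cx': 276.51877342298025, 'cy': 203.90365582301, 'origin': array([ 1.16798742, -0.4276885 ,  0.65519617]), 'rotation': array([0.83248936, 0.46224859, 0.91710705])}
top {'fx': 509.9129264312321, 'fy': 509.9129264312321, 'cx': 284.7483012250823, 'cy': 202.945265684646, 'origin': array([0.24462273, 0.0088318 , 1.32778952]), 'rotation': array([ 0.17083448, -0.18546624, -1.6376624 ])}
wrist {'fx': 325.19226210127806, 'fy': 325.19226210127806, 'cx': 276.68684349576597, 'cy': 211.94405647999778, 'origin': array([0.11172537, 0.67045553, 0.37250988]), 'rotation': array([-0.27129766, -0.20151621,  1.27537641])}
```

View pics/scene0.png

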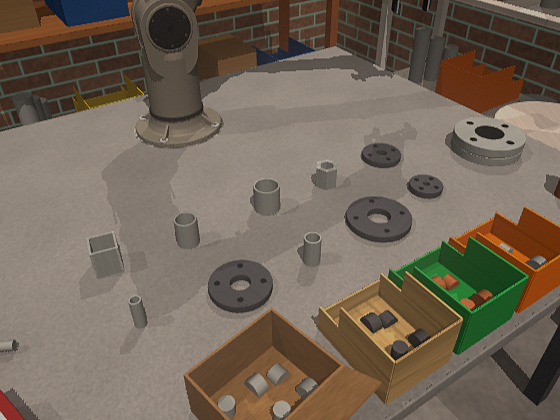

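View pics/top0.png

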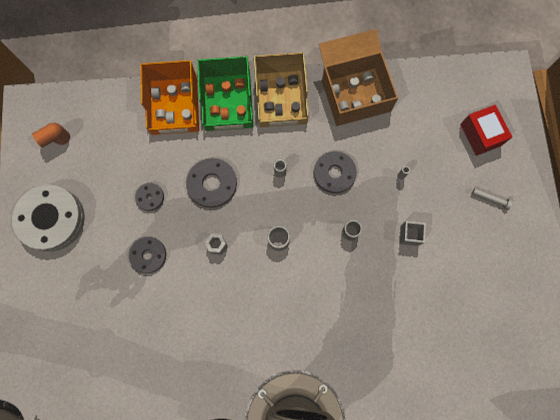

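View pics/wrist0.png

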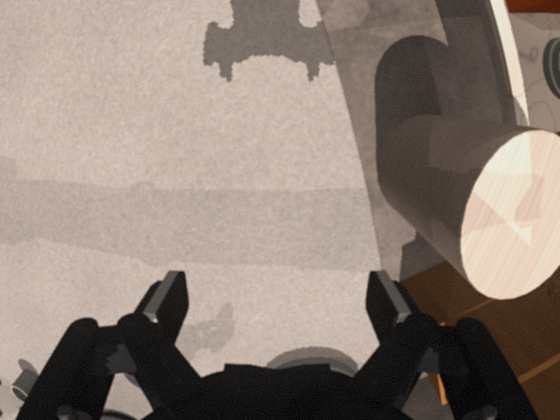

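The views show stubs A–D and flanges A–D, all visible from the top camera, and the hex nut and square tube sit among them. Next I'll enlarge the top view to measure them.

```bash
cat > h.py <<'E'
import numpy as np, cv2
from scipy.spatial.transform import Rotation as R
from bench import *
def ray(f,u,v):
    x=(u-f["cx"])/f["fx"]; y=(v-f["cy"])/f["fy"]
    if f.get("fish"):
        r=np.hypot(x,y); s=np.sin(r)/r if r>1e-9 else 1; d=np.array([x*s,-y*s,-np.cos(r)])
    else: d=np.array([x,-y,-1.])
    return R.from_rotvec(f["rotation"]).apply(d)
def at(f,u,v,z):
    d=ray(f,u,v); o=f["origin"]; return o+d*(z-o[2])/d[2]
def proj(f,P):
    c=R.from_rotvec(f["rotation"]).inv().apply(np.atleast_2d(P)-f["origin"])
    x,y,z=c[:,0],-c[:,1],-c[:,2]
    if f.get("fish"):
        r=np.hypot(x,y); k=np.arctan2(r,z)/np.maximum(r,1e-12)
    else: k=1/z
    return np.c_[f["cx"]+f["fx"]*x*k, f["cy"]+f["fy"]*y*k]
def frame(n):
    f=grab_frame(n); f["image"]=f["image"].copy(); f["fish"]=(n=="wrist"); return f
def circ(c,z,r,n=72):
    t=np.linspace(0,2*np.pi,n); return np.c_[c[0]+r*np.cos(t),c[1]+r*np.sin(t),np.full(n,z)]
E
python3 - <<'E'
from h import *
f=frame("top");
print(R.from_rotvec(get_obs()["orientation"]).as_matrix().round(3))
im=f["image"]
cv2.imwrite("pics/t1.png",cv2.resize(im[140:280,120:320],None,fx=4,fy=4,interpolation=cv2.INTER_CUBIC))
cv2.imwrite("pics/t2.png",cv2.resize(im[140:280,260:460],None,fx=4,fy=4,interpolation=cv2.INTER_CUBIC))
E
```

```text
[[ 0.96  -0.     0.279]
 [-0.279 -0.001  0.96 ]
 [ 0.    -1.    -0.001]]
```

View pics/t1.png

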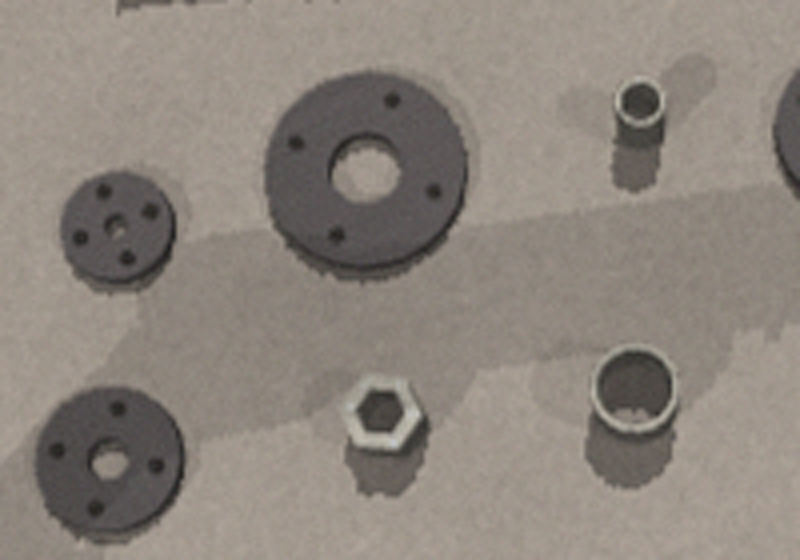

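View pics/t2.png

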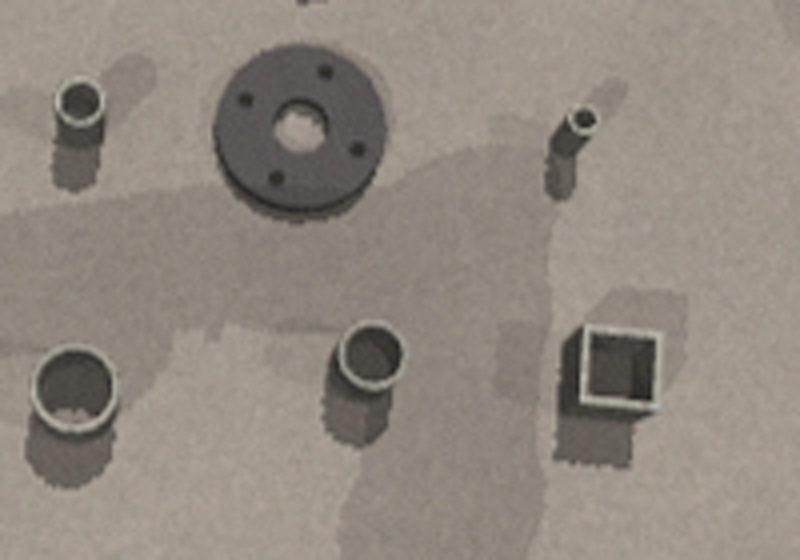

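```bash
cat > fit.py <<'E'
from h import *
from scipy.optimize import minimize
from scipy.ndimage import map_coordinates
ST={"a":(.0105,.0075),"b":(.0165,.013),"c":(.0225,.0185),"d":(.0285,.024)}
FL={"a":.0375,"b":.0475,"c":.0575,"d":.0675}
def samp(g,f,P):
    q=proj(f,P); return map_coordinates(g,[q[:,1],q[:,0]],order=1,mode="nearest")
def sfit(f,c0,k,z=.06):
    g=cv2.cvtColor(f["image"],6).astype(float); ro,ri=ST[k]
    m=(ro+ri)/2
    def cost(c): return -(2*samp(g,f,circ(c,z,m)).mean()-samp(g,f,circ(c,z,ri-.003)).mean()-samp(g,f,circ(c,z,ro+.003)).mean()) 
    best=min((cost(c0+np.array([i,j])*.001),i,j) for i in range(-8,9) for j in range(-8,9))
    r=minimize(cost,c0+np.array(best[1:])*.001,method="Nelder-Mead",options=dict(initial_simplex=c0+np.array(best[1:])*.001+np.array([[0,0],[.001,0],[0,.001]]),xatol=1e-5)); return r.x,r.fun
def ffit(f,c0,k,z=.016):
    g=cv2.cvtColor(f["image"],6).astype(float); r0=FL[k]
    def cost(c): return -(np.clip(samp(g,f,circ(c,z,r0+.002,144))-samp(g,f,circ(c,z,r0-.002,144)),-5,60)).mean()
    best=min((cost(c0+np.array([i,j])*.001),i,j) for i in range(-8,9) for j in range(-8,9))
    b=c0+np.array(best[1:])*.001
    r=minimize(cost,b,method="Nelder-Mead",options=dict(initial_simplex=b+np.array([[0,0],[.001,0],[0,.001]]),xatol=1e-5)); return r.x,r.fun
E
cat > loc.py <<'E'
from fit import *
T=frame("top"); S=frame("scene")
def c1(U,V): return (U+.5)/4-.5+120,(V+.5)/4-.5+140
def c2(U,V): return (U+.5)/4-.5+260,(V+.5)/4-.5+140
st={"a":c2(584,121),"b":c1(640,102),"c":c2(372,356),"d":c1(634,389)}
fl={"a":c1(118,227),"b":c1(110,460),"c":c2(300,127),"d":c1(366,168)}
for k in "abcd":
    c0=at(T,*st[k],.06)[:2]; x,s=sfit(T,c0,k); y,s2=sfit(S,x,k); print("stub",k,c0.round(4),x.round(4),round(s),y.round(4),round(s2))
for k in "abcd":
    c0=at(T,*fl[k],.016)[:2]; x,s=ffit(T,c0,k); y,s2=ffit(S,x,k); print("fl",k,c0.round(4),x.round(4),round(s),y.round(4),round(s2))
for n,p,z in [("nut",c1(383,413),.05),("sq",c2(621,368),.06)]: print(n,at(T,*p,z)[:2].round(4))
E
python3 loc.py
```

```text
stub a [ 0.5979 -0.3325] [ 0.5997 -0.3329] -104 [ 0.5983 -0.3358] -84
stub b [ 0.6349 -0.0081] [ 0.6361 -0.0081] -111 [ 0.6351 -0.0097] -98
stub c [ 0.4546 -0.1796] [ 0.4562 -0.1807] -118 [ 0.4545 -0.1825] -62
stub d [0.4476 0.0093] [0.4494 0.0087] -115 [0.4479 0.0079] -73
fl a [0.5881 0.3419] [0.5869 0.3418] -33 [0.5905 0.3425] -23
fl b [0.4337 0.3495] [0.4332 0.3492] -36 [0.435  0.3506] -20
fl c [ 0.6201 -0.1542] [ 0.6185 -0.1537] -31 [ 0.6219 -0.1579] -26
fl d [0.6163 0.1766] [0.614  0.1768] -32 [0.6174 0.1759] -22
nut [0.4457 0.1684]
sq [ 0.4353 -0.3351]
```

```bash
python3 -m jog '[[[39.5,0,11.5],-0.283,-1],[[39.5,0,11.5],-0.283,-1],[[39.5,0,11.5],-0.283,-1],[[39.5,0,11.5],-0.283,-1],[[39.5,0,11.5],-0.283,-1],[[39.5,0,11.5],-0.283,-1],[[39.5,0,11.5],-0.283,-1],[[39.5,0,11.5],-0.283,-1]]' 40
python3 -c "
from h import *
print(R.from_rotvec(get_obs()['orientation']).as_matrix().round(4), get_obs()['joints'].round(2))"
```

```text
clock: 1.3
tcp_pos: [0.6036, 0.6461, 0.4025]
orientation: [-1.574, 0.003, -0.004]
contact_force: [-0.3, 0.1, -1.1]
grip_width: 0.0854
[[ 1.0e+00  9.0e-04  4.8e-03]
 [-4.8e-03 -2.8e-03  1.0e+00]
 [ 9.0e-04 -1.0e+00 -2.8e-03]] [-0.91  0.88  0.04  0.86 -0.03  1.4   0.69]
```

```bash
python3 -m jog '[[[-6,0,-30],0,-1],[[-6,0,-30],0,-1],[[-6,0,-30],0,-1],[[-6,0,-30],0,-1],[[-6,0,-30],0,-1],[[-6,0,-30],0,-1],[[-6,0,-30],0,-1],[[-6,0,-30],0,-1]]'
python3 - <<'E'
from fit import *
W=frame("wrist"); print(W["origin"],get_obs()["tcp_pos"]); cv2.imwrite("pics/w1.png",W["image"])
import pickle; pickle.dump(W,open("w1.pkl","wb"))
for k,c in {"a":(.589,.342),"b":(.434,.350)}.items():print(k,proj(W,[*c,.016]),ffit(W,np.array(c),k))
E
```

```text
clock: 2.3
tcp_pos: [0.5391, 0.3505, 0.4047]
orientation: [-1.57, -0.002, 0.003]
contact_force: [0.6, -0.0, 0.6]
grip_width: 0.085
[0.45936565 0.35056531 0.37345198] [0.5392405  0.35031566 0.4045611 ]
a [[268.69431722 222.58016215]] (array([0.58781788, 0.34189228]), np.float64(-52.07591290245083))
b [[275.65675537  86.41269365]] (array([0.43655928, 0.35003158]), np.float64(-56.89631606864452))
```

View pics/w1.png

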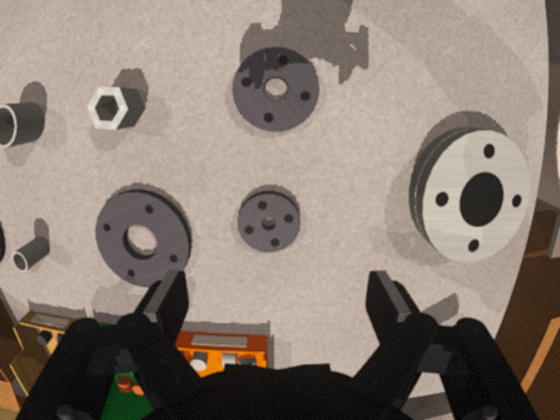

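The wrist view shows flange A near (269,221), B near (277,89), D near (143,238), and the nut near (110,108). I'll continue right and fit the others.

```bash
python3 -m jog '[[[0,0,-25],0,-1],[[0,0,-25],0,-1],[[0,0,-25],0,-1],[[0,0,-25],0,-1],[[0,0,-25],0,-1],[[0,0,-25],0,-1],[[0,0,-25],0,-1]]'
python3 - <<'E'
from fit import *
import pickle
W=frame("wrist"); print(get_obs()["tcp_pos"]); cv2.imwrite("pics/w2.png",W["image"]); pickle.dump(W,open("w2.pkl","wb"))
W1=pickle.load(open("w1.pkl","rb"))
print("d old",ffit(W1,np.array((.616,.176)),"d"))
for k,c in {"d":(.616,.176),"c":(.62,-.156)}.items():print(k,ffit(W,np.array(c),k))
for k,c in {"b":(.636,-.009),"c":(.455,-.182),"d":(.4485,.008)}.items():print("stub",k,sfit(W,np.array(c),k))
E
python3 -m jog '[[[6,0,-43],0,-1],[[6,0,-43],0,-1],[[6,0,-43],0,-1],[[6,0,-43],0,-1],[[6,0,-43],0,-1],[[6,0,-43],0,-1],[[6,0,-43],0,-1],[[6,0,-43],0,-1],[[6,0,-43],0,-1]]'
python3 - <<'E'
from fit import *
import pickle
W=frame("wrist"); print(get_obs()["tcp_pos"],get_obs()["joints"].round(2)); cv2.imwrite("pics/w3.png",W["image"]); pickle.dump(W,open("w3.pkl","wb"))
for k,c in {"c":(.62,-.156)}.items():print(k,ffit(W,np.array(c),k))
for k,c in {"a":(.599,-.334),"c":(.455,-.182)}.items():print("stub",k,sfit(W,np.array(c),k))
E
```

```text
clock: 3.22
tcp_pos: [0.5399, 0.1006, 0.4045]
orientation: [-1.57, -0.003, 0.003]
contact_force: [0.4, 0.5, 0.3]
grip_width: 0.0855
[0.53988349 0.10042772 0.40452299]
d old (array([0.61416163, 0.17835152]), np.float64(-40.4684529266418))
d (array([0.61476289, 0.17410127]), np.float64(-52.484076162903534))
c (array([ 0.61878656, -0.15383939]), np.float64(-40.154324463444205))
stub b (array([ 0.63569798, -0.01052819]), np.float64(-127.20517764570123))
stub c (array([ 0.4555751 , -0.18175972]), np.float64(-175.1110089021379))
stub d (array([0.44945533, 0.00715684]), np.float64(-188.4881672997068))
clock: 4.4
tcp_pos: [0.6008, -0.3303, 0.404]
orientation: [-1.569, -0.001, 0.002]
contact_force: [0.3, 0.1, 0.2]
grip_width: 0.0851
[ 0.60094586 -0.32939289  0.40417166] [ 0.22  0.5   0.27  1.54 -0.15  1.12  2.1 ]
c (array([ 0.61998004, -0.16025673]), np.float64(-51.921539714159685))
stub a (array([ 0.59981955, -0.33570323]), np.float64(-182.57472705043872))
stub c (array([ 0.45635156, -0.18244744]), np.float64(-194.43375227328295))
```

View pics/w3.png

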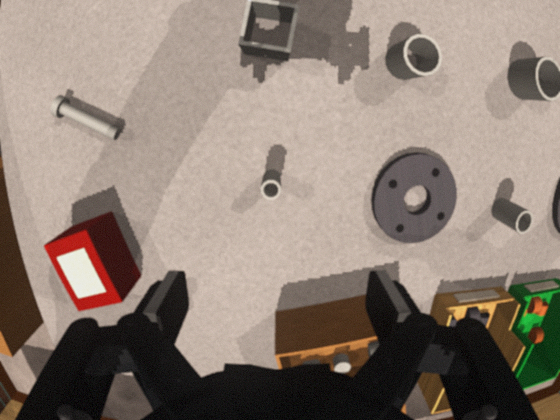

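View pics/w2.png

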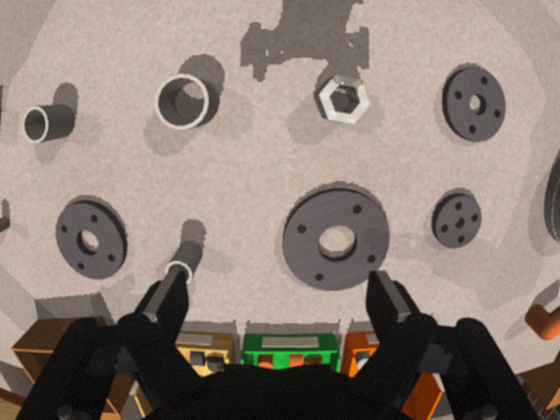

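```bash
python3 -m jog '[[[-0.2,6,-0.6],0,-1],[[-0.2,12,-0.6],0,-1],[[-0.2,17,-0.6],0,-1],[[-0.2,20.9,-0.6],0,-1],[[-0.2,20.9,-0.6],0,-1],[[-0.2,20.9,-0.6],0,-1]]'
python3 - <<'E'
from fit import *
W=frame("wrist"); print(get_obs()["tcp_pos"]); cv2.imwrite("pics/w4.png",W["image"])
print(sfit(W,np.array((.599,-.335)),"a"))
E
```

```text
clock: 5.2
tcp_pos: [0.5991, -0.3368, 0.1975]
orientation: [-1.571, -0.003, -0.0]
contact_force: [-0.1, -0.9, 0.6]
grip_width: 0.0852
[ 0.59921851 -0.33730025  0.1981518 ]
(array([ 0.59924307, -0.33591693]), np.float64(-181.98032148340963))
```

View pics/w4.png

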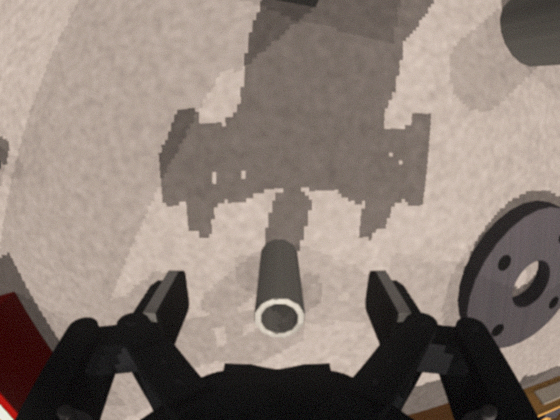

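The stub rim is centred between the pads, at about (280,317). Closing.

```bash
python3 -m jog '[[[0,0,0],0,1],[[0,0,0],0,1],[[0,0,0],0,1],[[0,0,0],0,1],[[0,0,0],0,1],[[0,0,0],0,1]]' 50
python3 - <<'E'
from fit import *
W=frame("wrist"); print(get_obs()["tcp_pos"]); cv2.imwrite("pics/w5.png",W["image"])
print(sfit(W,np.array((.599,-.335)),"a"))
E
```

```text
clock: 6.0
tcp_pos: [0.598, -0.3376, 0.196]
orientation: [-1.571, -0.0, 0.0]
contact_force: [0.0, 0.9, 4.6]
grip_width: 0.0193
[ 0.59801533 -0.33763813  0.19598686]
(array([ 0.59915356, -0.33741636]), np.float64(-201.85411770032061))
```

View pics/w5.png

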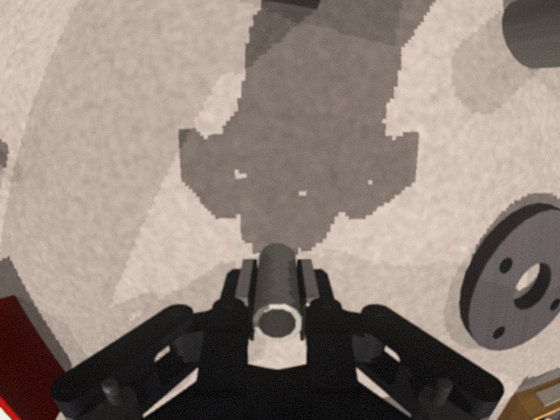

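```bash
python3 -m jog '[[[0,-6,0],0,1],[[0,-12,0],0,1],[[-1.2,-14,5],0,1],[[-1.2,-14,68],0,1],[[-1.2,-14,68],0,1],[[-1.2,-14,68],0,1],[[-1.2,-14,68],0,1],[[-1.2,-14,68],0,1],[[-1.2,-14,68],0,1],[[-1.2,-14,68],0,1]]'
python3 -c "
from h import *
print(get_obs()['tcp_pos'],get_obs()['joints'].round(2))"
```

```text
clock: 7.3
tcp_pos: [0.5855, 0.1518, 0.3354]
orientation: [-1.571, 0.0, 0.0]
contact_force: [1.3, 0.2, -1.0]
grip_width: 0.0199
[0.58549446 0.15176074 0.33539073] [-0.49  0.44  0.18  1.81 -0.09  0.91  1.3 ]
```

```bash
python3 -m jog '[[[0.1,0,6],0,1],[[0.1,0,12],0,1],[[0.1,0,17],0,1],[[0.1,0,19],0,1],[[0.1,3,19],0,1],[[0.1,8,19],0,1],[[0.1,8,19],0,1],[[0.1,8,19],0,1]]'
python3 - <<'E'
from fit import *
import pickle
W=frame("wrist"); print(get_obs()["tcp_pos"]); cv2.imwrite("pics/w6.png",W["image"]);pickle.dump(W,open("w6.pkl","wb"))
print(ffit(W,np.array((.588,.342)),"a"))
E
```

```text
clock: 8.3
tcp_pos: [0.5877, 0.3394, 0.257]
orientation: [-1.57, -0.0, -0.002]
contact_force: [0.7, -0.0, -0.7]
grip_width: 0.0194
[0.58788699 0.33974827 0.25787963]
(array([0.58775075, 0.34182174]), np.float64(-46.71267004952822))
```

View pics/w6.png

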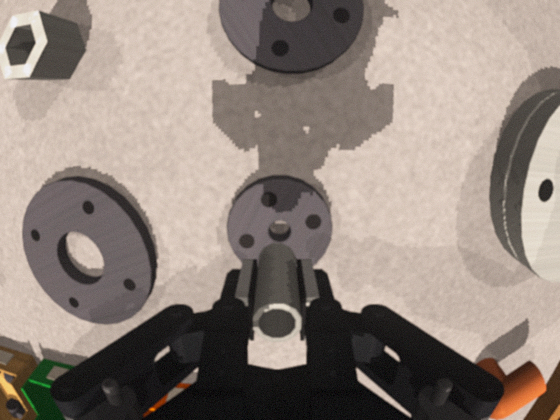

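```bash
python3 - <<'E'
from fit import *
import pickle
W=pickle.load(open("w6.pkl","rb"))
print(at(W,280,231,.016), sfit(W,np.array((.589,.3398)),"a",z=.1215))
E
```

```text
[0.59054912 0.34207281 0.016     ] (array([0.58863511, 0.339571  ]), np.float64(-203.74524019909342))
```

```bash
python3 - <<'E'
from fit import *
import pickle
W={n:pickle.load(open(f"w{n}.pkl","rb")) for n in (1,2,3)}
t=[]
for k,n,c in [("a",1,(.589,.342)),("b",1,(.4355,.350)),("c",3,(.6195,-.157)),("d",2,(.6155,.176))]:
    f=W[n]; N=400; s=.15/N
    # orthorectify the face plane z=.016
    jj,ii=np.meshgrid(np.arange(N),np.arange(N))
    P=np.c_[(c[0]+.075-ii.ravel()*s),(c[1]+.075-jj.ravel()*s),np.full(N*N,.016)]
    q=proj(f,P).astype(np.float32).reshape(N,N,2)
    o=cv2.remap(f["image"],q[...,0],q[...,1],cv2.INTER_CUBIC)
    for r in (FL[k],ST[k][1]): cv2.circle(o,(200,200),int(round(r/s)),(0,255,0),1)
    cv2.drawMarker(o,(200,200),(0,0,255),0,10); t.append(o)
cv2.imwrite("pics/ortho1.png",cv2.resize(np.vstack([np.hstack(t[:2]),np.hstack(t[2:])]),(600,600)))
E
```

```text
(no output)
```

View pics/ortho1.png

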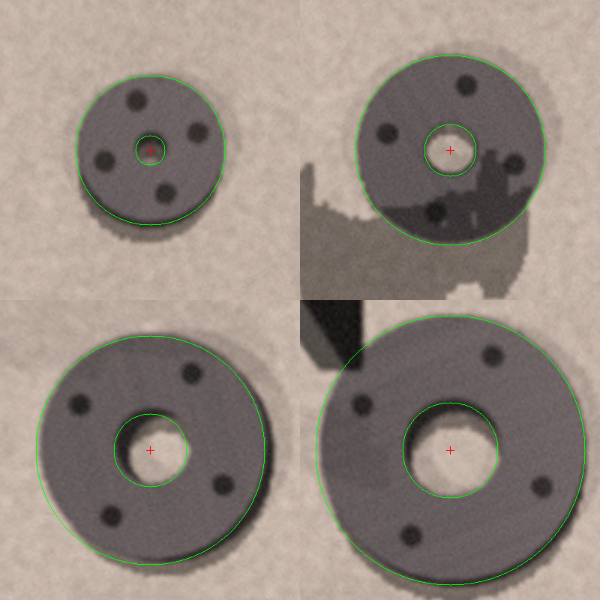

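```bash
python3 - <<'E'
from fit import *
import pickle
W={n:pickle.load(open(f"w{n}.pkl","rb")) for n in (1,2,3)}
t=[]
for k,n,c in [("c",3,(.6215,-.158)),("d",2,(.6175,.175))]:
    f=W[n]; N=600; s=.15/N
    jj,ii=np.meshgrid(np.arange(N),np.arange(N))
    P=np.c_[(c[0]+.075-ii.ravel()*s),(c[1]+.075-jj.ravel()*s),np.full(N*N,.016)]
    q=proj(f,P).astype(np.float32).reshape(N,N,2)
    o=cv2.remap(f["image"],q[...,0],q[...,1],cv2.INTER_CUBIC)
    o=cv2.convertScaleAbs(o,alpha=1.8)
    for r in (FL[k],ST[k][1]): cv2.circle(o,(300,300),int(round(r/s)),(0,255,0),1)
    cv2.drawMarker(o,(300,300),(0,0,255),0,10); t.append(o)
cv2.imwrite("pics/ortho2.png",t[0]);cv2.imwrite("pics/ortho3.png",t[1])
E
```

```text
(no output)
```

View pics/ortho2.png

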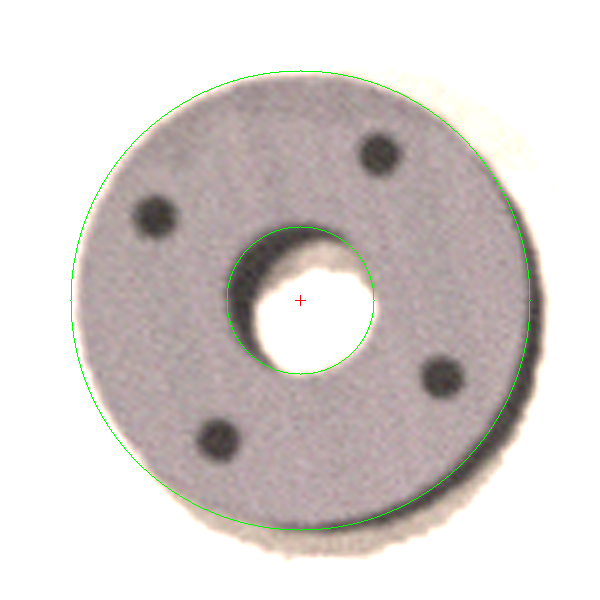

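View pics/ortho3.png

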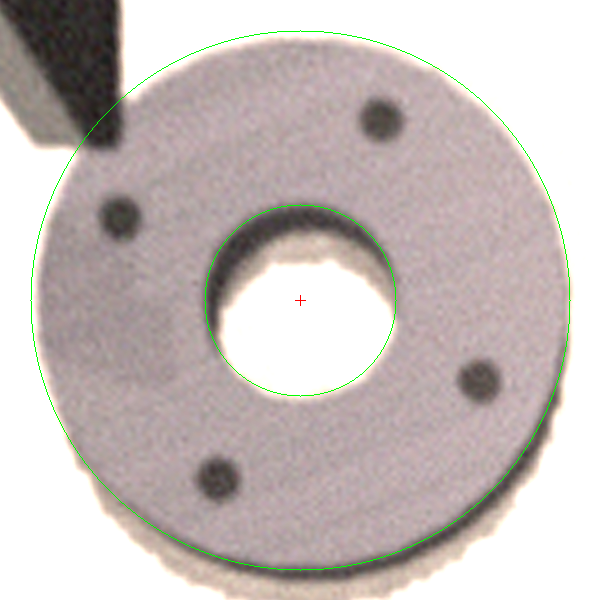

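Overlays put the flange centres at A(.590,.3415), B(.436,.3495), C(.621,-.1585) and D(.617,.175). Now lowering stub A.

```bash
python3 -m jog '[[[0.1,2,0.2],0,1],[[0.1,3.5,0.2],0,1],[[0.1,4.2,0.2],0,1],[[0.1,4.4,0.2],0,1],[[0.1,4.5,0.2],0,1],[[0.1,4.6,0.2],0,1]]'
python3 - <<'E'
from fit import *
W=frame("wrist"); p=get_obs()["tcp_pos"];print(p,get_obs()["contact_force"]); cv2.imwrite("pics/w7.png",W["image"])
print(sfit(W,np.array((.590,.3415)),"a",z=.076))
E
```

```text
clock: 9.1
tcp_pos: [0.5876, 0.3417, 0.2118]
orientation: [-1.571, 0.002, 0.001]
contact_force: [-9.9, -5.6, 24.4]
grip_width: 0.0196
[0.58749894 0.34165164 0.21180889] [-8.63515728 -4.38822724 18.72062755]
(array([0.58875793, 0.34162874]), np.float64(-210.29778254035796))
```

View pics/w7.png

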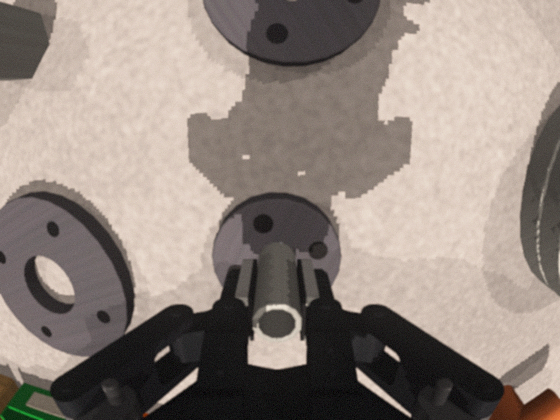

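```bash
python3 -m jog '[[[0,-0.25,0],0,1],[[0.12,-0.25,0],0,1],[[0.12,-0.25,0],0,1],[[0.12,-0.1,0],0,1],[[0.12,-0.05,0],0,1],[[0.12,-0.05,0],0,1]]'
python3 - <<'E'
from fit import *
W=frame("wrist"); p=get_obs()["tcp_pos"];print(p,get_obs()["contact_force"])
print(sfit(W,np.array((.590,.3415)),"a",z=.076))
E
```

```text
clock: 9.9
tcp_pos: [0.5894, 0.3419, 0.2119]
orientation: [-1.57, -0.0, -0.0]
contact_force: [-4.7, -2.5, 14.0]
grip_width: 0.0196
[0.58936991 0.3418966  0.21187877] [-3.3658991  -2.68113784 13.40761289]
(array([0.59086294, 0.3420486 ]), np.float64(-212.9387322139067))
```

Stub A reads within 1 mm of flange A's centre, so I'll release it, retreat up and look.

```bash
python3 -m jog '[[[0,-0.05,0],0,0.4],[[0,-0.05,0],0,0],[[0,-0.05,0],0,-1],[[0,-0.05,0],0,-1],[[0,-0.05,0],0,-1],[[0,-5,0],0,-1],[[0,-11,0],0,-1],[[0,-16,0],0,-1],[[0,-16,0],0,-1]]'
python3 - <<'E'
from fit import *
W=frame("wrist"); p=get_obs()["tcp_pos"];print(p,get_obs()["contact_force"],get_obs()["grip_width"]); cv2.imwrite("pics/w8.png",W["image"])
print(sfit(W,np.array((.590,.3415)),"a",z=.076))
E
```

```text
clock: 11.08
tcp_pos: [0.5903, 0.3424, 0.3756]
orientation: [-1.565, -0.006, -0.006]
contact_force: [1.4, -0.3, -0.2]
grip_width: 0.085
[0.58945774 0.34204606 0.3725089 ] [-0.45115979 -0.59250225 -0.93087638] 0.08561234988847771
(array([0.59100483, 0.34230445]), np.float64(-238.36667976295377))
```

View pics/w8.png

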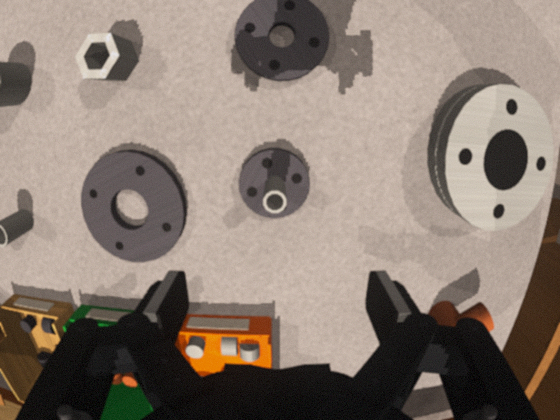

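```bash
python3 -m jog '[[[4.6,0,-35.2],0,-1],[[4.6,0,-35.2],0,-1],[[4.6,0,-35.2],0,-1],[[4.6,0,-35.2],0,-1],[[4.6,0,-35.2],0,-1],[[4.6,0,-35.2],0,-1],[[4.6,5,-35.2],0,-1],[[4.6,8,-35.2],0,-1],[[4.6,8,-35.2],0,-1]]'
python3 - <<'E'
from fit import *
W=frame("wrist"); p=get_obs()["tcp_pos"];print(p); cv2.imwrite("pics/w9.png",W["image"])
print(sfit(W,np.array((.6357,-.010)),"b"))
E
```

```text
clock: 12.25
tcp_pos: [0.6333, -0.01, 0.2862]
orientation: [-1.571, 0.006, 0.007]
contact_force: [0.2, 0.1, 0.4]
grip_width: 0.0855
[ 0.63434179 -0.01000771  0.28839221]
(array([ 0.63623344, -0.01062174]), np.float64(-202.78967841250076))
```

View pics/w9.png

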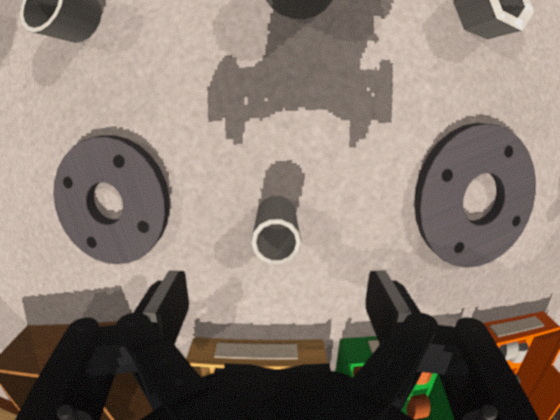

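```bash
python3 -m jog '[[[0.15,5,0],0,-1],[[0.15,8.5,0],0,-1],[[0.15,9.2,0],0,-1],[[0.15,9.2,0],0,-1],[[0.15,9.2,0],0,1],[[0.15,9.2,0],0,1],[[0.15,9.2,0],0,1],[[0.15,9.2,0],0,1],[[0.15,9.2,0],0,1],[[0.15,9.2,0],0,1]]' 50
python3 - <<'E'
from fit import *
W=frame("wrist"); p=get_obs()["tcp_pos"];print(p); cv2.imwrite("pics/w10.png",W["image"])
print(sfit(W,np.array((.6357,-.010)),"b"))
E
```

```text
clock: 13.55
tcp_pos: [0.6369, -0.01, 0.1992]
orientation: [-1.57, -0.001, -0.001]
contact_force: [-1.2, -0.0, 5.4]
grip_width: 0.032
[ 0.63695233 -0.01001699  0.19921997]
(array([ 0.63579196, -0.00999485]), np.float64(-174.82835392375318))
```

View pics/w10.png

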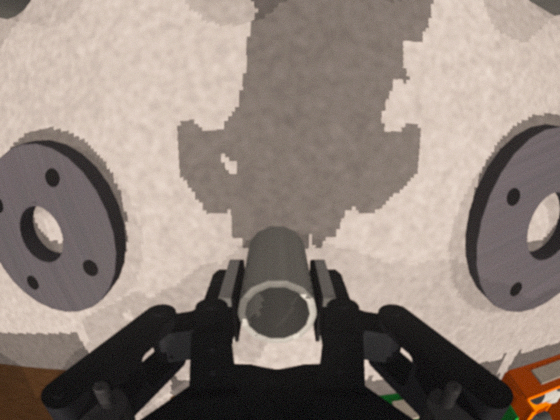

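```bash
python3 -m jog '[[[0,-6,0],0,1],[[0,-11,0],0,1],[[-3,-12,5.4],0,1],[[-20,-12,36],0,1],[[-20,-12,36],0,1],[[-20,-12,36],0,1],[[-20,-12,36],0,1],[[-20,-12,36],0,1],[[-20,-12,36],0,1],[[-20,-12,36],0,1]]'
python3 -m jog '[[[0,0,0],0,1],[[0,4,0],0,1],[[0,4,0],0,1],[[0,4,0],0,1]]'
python3 - <<'E'
from fit import *
W=frame("wrist"); p=get_obs()["tcp_pos"];print(p,get_obs()["joints"].round(2)); cv2.imwrite("pics/w11.png",W["image"])
print(sfit(W,p[:2],"b",z=p[2]-.199+.06),ffit(W,np.array((.436,.3495)),"b"))
E
```

```text
clock: 14.85
tcp_pos: [0.434, 0.3534, 0.3181]
orientation: [-1.569, -0.005, 0.006]
contact_force: [0.0, 0.6, -1.2]
grip_width: 0.032
clock: 15.35
tcp_pos: [0.4374, 0.3491, 0.279]
orientation: [-1.571, 0.001, -0.002]
contact_force: [0.9, -0.3, -0.8]
grip_width: 0.0323
[0.43740389 0.34952888 0.2794046 ] [-0.88  0.44  0.12  1.95 -0.08  0.75  0.85]
(array([0.43550238, 0.34926993]), np.float64(-205.2236189362959)) (array([0.4334339 , 0.34961162]), np.float64(-47.57146504175562))
```

View pics/w11.png

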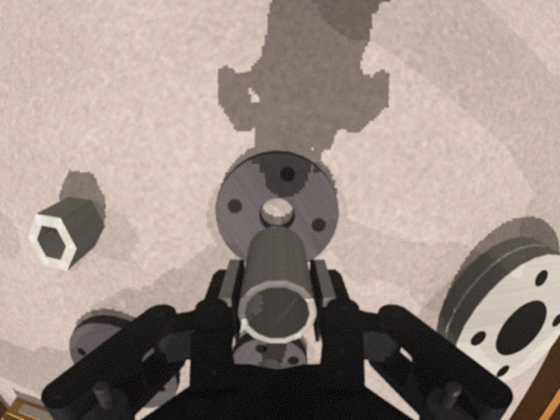

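```bash
python3 -m jog '[[[0.05,3,0],0,1],[[0.05,5.3,0],0,1],[[0.05,6,0],0,1],[[0.05,6.2,0],0,1],[[0.05,6.3,0],0,1],[[0.05,6.3,0],0,1]]'
python3 - <<'E'
from fit import *
W=frame("wrist"); p=get_obs()["tcp_pos"];print(p,get_obs()["contact_force"])
print(sfit(W,np.array((.436,.3495)),"b",z=.076))
E
```

```text
clock: 16.15
tcp_pos: [0.4373, 0.3501, 0.216]
orientation: [-1.57, -0.001, -0.001]
contact_force: [-0.5, -1.0, -1.9]
grip_width: 0.0324
[0.43724032 0.35004117 0.21588762] [ 0.41345075 -0.39636203 -3.02659669]
(array([0.43629347, 0.35044154]), np.float64(-181.0925081858797))
```

```bash
python3 -m jog '[[[0,0.08,-0.05],0,1],[[0,0.08,-0.05],0,1],[[0,0.05,-0.05],0,0.4],[[0,0.05,-0.05],0,0],[[0,0.05,-0.05],0,-1],[[0,0.05,-0.05],0,-1],[[0,-5,0],0,-1],[[0,-11,0],0,-1],[[0,-15,0],0,-1],[[0,-15,0],0,-1]]'
python3 - <<'E'
from fit import *
W=frame("wrist"); p=get_obs()["tcp_pos"];print(p,get_obs()["contact_force"]); cv2.imwrite("pics/w12.png",W["image"])
print(sfit(W,np.array((.436,.3495)),"b",z=.076),sfit(W,np.array((.590,.3415)),"a",z=.076))
E
```

```text
clock: 17.45
tcp_pos: [0.4379, 0.3504, 0.3687]
orientation: [-1.566, -0.004, -0.004]
contact_force: [-0.3, -0.6, -0.5]
grip_width: 0.0854
[0.43724303 0.34999433 0.36651189] [-0.55715298 -0.24851189 -0.8272056 ]
(array([0.43635725, 0.3496564 ]), np.float64(-248.05099150015224)) (array([0.59066291, 0.34211938]), np.float64(-149.6349842379422))
```

View pics/w12.png

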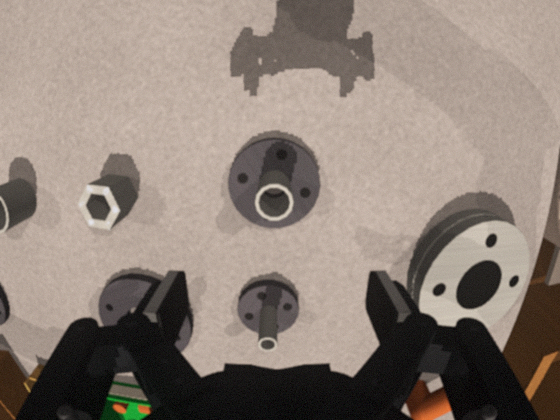

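Stub B is upright at (274,202) and fitted at (.4364,.3497), within 1 mm of its target. Next is stub C.

```bash
python3 -m jog '[[[4,0,-8],0,-1],[[4,0,-53.2],0,-1],[[4,0,-53.2],0,-1],[[4,0,-53.2],0,-1],[[4,0,-53.2],0,-1],[[4,0,-53.2],0,-1],[[4,0,-53.2],0,-1],[[1.9,0,-53.2],0,-1],[[1.9,0,-53.2],0,-1],[[1.9,0,-53.2],0,-1]]'
python3 -m jog '[[[0,5,0],0,-1],[[0,8,0],0,-1],[[0,8,0],0,-1]]'
python3 - <<'E'
from fit import *
W=frame("wrist"); p=get_obs()["tcp_pos"];print(p,get_obs()["joints"].round(2)); cv2.imwrite("pics/w13.png",W["image"])
print(sfit(W,np.array((.456,-.182)),"c"))
E
```

```text
clock: 18.75
tcp_pos: [0.4544, -0.1853, 0.3639]
orientation: [-1.572, 0.007, -0.003]
contact_force: [0.1, 0.1, -0.3]
grip_width: 0.0856
clock: 19.12
tcp_pos: [0.455, -0.1806, 0.2825]
orientation: [-1.569, 0.004, 0.007]
contact_force: [-0.1, 0.8, -0.1]
grip_width: 0.0854
[ 0.45578586 -0.18120303  0.28415207] [-0.08  0.36  0.4   2.12 -0.21  0.71  2.03]
(array([ 0.45601367, -0.18263375]), np.float64(-201.59869599683606))
```

View pics/w13.png

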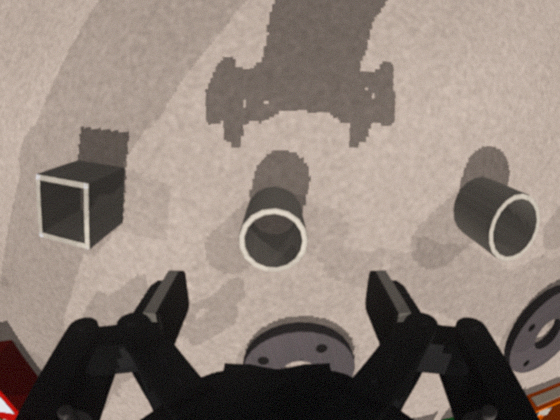

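```bash
python3 -m jog '[[[0.05,5,-0.15],0,-1],[[0.05,8.6,-0.15],0,-1],[[0.05,9.4,-0.15],0,-1],[[0.05,9.4,-0.15],0,-1],[[0.05,9.4,-0.15],0,1],[[0.05,9.4,-0.15],0,1],[[0.05,9.4,-0.15],0,1],[[0.05,9.4,-0.15],0,1],[[0.05,9.4,-0.15],0,1]]' 60
python3 - <<'E'
from fit import *
W=frame("wrist"); p=get_obs()["tcp_pos"];print(p); cv2.imwrite("pics/w14.png",W["image"])
print(sfit(W,np.array((.456,-.182)),"c"))
E
```

```text
clock: 20.3
tcp_pos: [0.4571, -0.1837, 0.1924]
orientation: [-1.571, -0.001, -0.002]
contact_force: [-3.1, 1.5, 10.4]
grip_width: 0.0427
[ 0.45707074 -0.18374068  0.19241786]
(array([ 0.45667207, -0.18392223]), np.float64(-178.57754270659404))
```

View pics/w14.png

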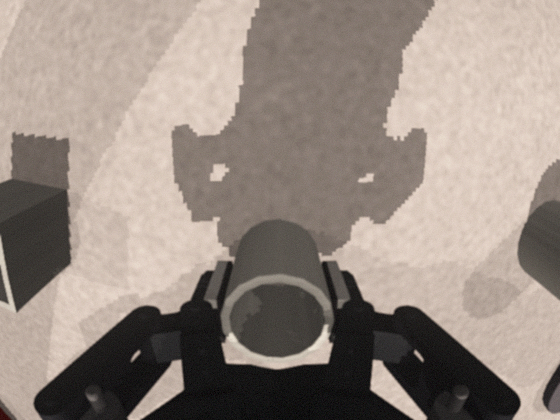

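```bash
python3 -m jog '[[[0,-5,0],0,1],[[0,-9,0],0,1],[[5,-9,1],0,1],[[11,-9,2],0,1],[[15,-9,2.5],0,1],[[16.5,-9,2.5],0,1],[[16.5,-7,2.5],0,1],[[16.5,-7,2.5],0,1]]'
python3 - <<'E'
from fit import *
W=frame("wrist"); p=get_obs()["tcp_pos"];print(p); cv2.imwrite("pics/w15.png",W["image"])
print(sfit(W,p[:2],"c",z=p[2]-.1924+.06))
E
```

```text
clock: 21.35
tcp_pos: [0.6189, -0.1589, 0.2584]
orientation: [-1.57, 0.006, 0.004]
contact_force: [-0.3, -0.4, -2.7]
grip_width: 0.0428
[ 0.61935997 -0.15912773  0.25947473]
(array([ 0.61584482, -0.15804183]), np.float64(-182.93631986175905))
```

View pics/w15.png

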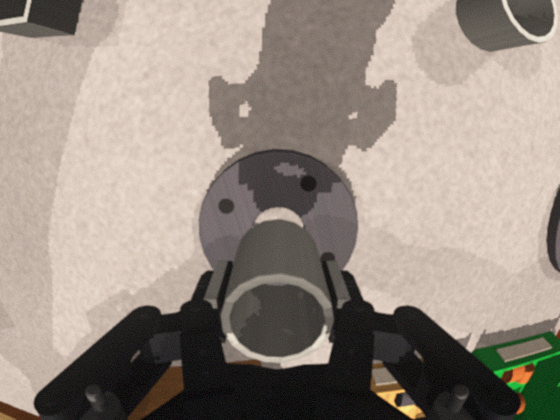

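```bash
python3 -m jog '[[[0.1,2,0],0,1],[[0.1,4,0],0,1],[[0.1,4.6,0],0,1],[[0.1,4.8,0],0,1],[[0.1,4.8,0],0,1],[[0.1,4.8,0],0,1]]'
python3 - <<'E'
from fit import *
W=frame("wrist"); p=get_obs()["tcp_pos"];print(p,get_obs()["contact_force"]); cv2.imwrite("pics/w16.png",W["image"])
print(sfit(W,np.array((.6215,-.1585)),"c",z=.0765))
E
```

```text
clock: 22.15
tcp_pos: [0.6229, -0.1587, 0.2138]
orientation: [-1.571, -0.001, -0.001]
contact_force: [0.1, 0.3, -2.8]
grip_width: 0.0432
[ 0.62285974 -0.15864215  0.21376871] [ 0.68129486 -0.84265663 -2.71624628]
(array([ 0.62514599, -0.15819983]), np.float64(-171.39081711571694))
```

View pics/w16.png

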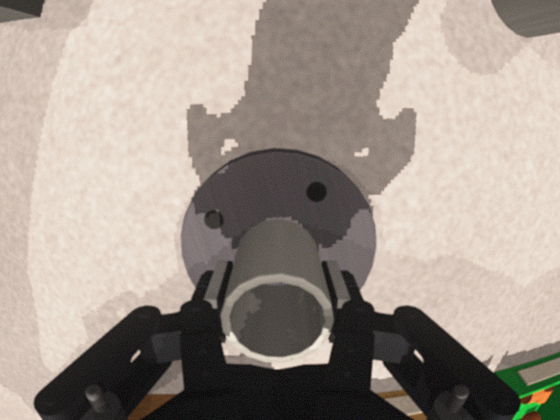

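```bash
python3 -m jog '[[[-0.1,0.3,0],0,1],[[-0.1,0.45,0],0,1],[[-0.1,0.55,0],0,1],[[-0.1,0.55,0],0,1]]'
python3 - <<'E'
from fit import *
W=frame("wrist"); p=get_obs()["tcp_pos"];print(p,get_obs()["contact_force"])
print(sfit(W,np.array((.6215,-.1585)),"c",z=.076))
E
```

```text
clock: 22.7
tcp_pos: [0.6215, -0.1586, 0.2086]
orientation: [-1.57, 0.0, 0.0]
contact_force: [-3.3, 1.7, 5.7]
grip_width: 0.0432
[ 0.62148359 -0.15862185  0.20855303] [-3.49012206  1.42065076  6.54337049]
(array([ 0.62096975, -0.15786619]), np.float64(-193.92448057303753))
```

In contact and centred, so releasing.

```bash
python3 -m jog '[[[0,0,0],0,0],[[0,0,0],0,-0.3],[[0,0,0],0,-1],[[0,0,0],0,-1],[[0,0,0],0,-1],[[0,-5,0],0,-1],[[0,-11,0],0,-1],[[0,-15,0],0,-1],[[0,-15,0],0,-1]]'
python3 - <<'E'
from fit import *
W=frame("wrist"); p=get_obs()["tcp_pos"];print(p,get_obs()["contact_force"]); cv2.imwrite("pics/w17.png",W["image"])
print(sfit(W,np.array((.6215,-.1585)),"c",z=.076))
E
```

```text
clock: 23.88
tcp_pos: [0.6226, -0.1593, 0.3616]
orientation: [-1.572, -0.006, -0.006]
contact_force: [-0.3, -0.4, -0.3]
grip_width: 0.0854
[ 0.62192278 -0.15870986  0.35922532] [ 0.45194986  0.06741529 -0.78183139]
(array([ 0.61990831, -0.15823696]), np.float64(-267.122572777606))
```

View pics/w17.png

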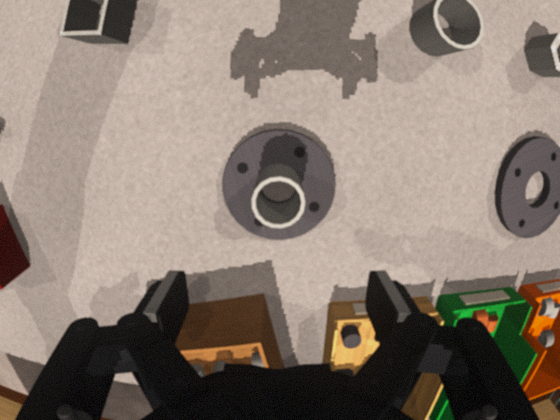

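```bash
python3 -m jog '[[[-17.2,0,16.7],0,-1],[[-17.2,0,16.7],0,-1],[[-17.2,0,16.7],0,-1],[[-17.2,0,16.7],0,-1],[[-17.2,0,16.7],0,-1],[[-17.2,5,16.7],0,-1],[[-17.2,7,16.7],0,-1],[[-17.2,7,16.7],0,-1],[[-17.2,7,16.7],0,-1]]'
python3 - <<'E'
from fit import *
W=frame("wrist"); p=get_obs()["tcp_pos"];print(p,get_obs()["joints"].round(2)); cv2.imwrite("pics/w18.png",W["image"])
print(sfit(W,np.array((.4493,.008)),"d"))
E
```

```text
clock: 25.05
tcp_pos: [0.4501, 0.008, 0.288]
orientation: [-1.571, 0.0, -0.001]
contact_force: [0.1, -0.1, 0.6]
grip_width: 0.0853
[0.45019737 0.00804632 0.28829695] [-0.48  0.29  0.38  2.2  -0.17  0.68  1.58]
(array([0.44960316, 0.006577  ]), np.float64(-185.6867676549845))
```

View pics/w18.png

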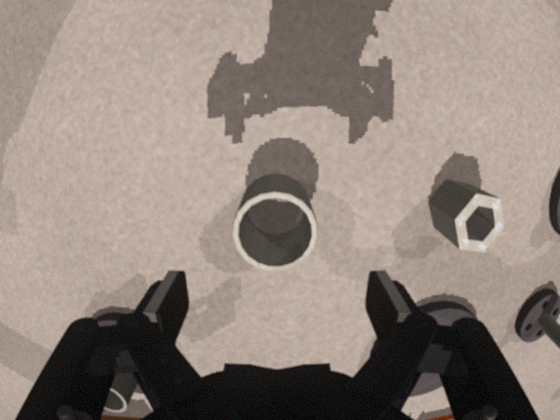

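```bash
python3 -m jog '[[[-0.05,5,-0.1],0,-1],[[-0.05,8.8,-0.1],0,-1],[[-0.05,10,-0.1],0,-1],[[-0.05,10,-0.1],0,-1],[[-0.05,10,-0.1],0,1],[[-0.05,10,-0.1],0,1],[[-0.05,10,-0.1],0,1],[[-0.05,10,-0.1],0,1],[[-0.05,10,-0.1],0,1]]' 70
python3 - <<'E'
from fit import *
W=frame("wrist"); p=get_obs()["tcp_pos"];print(p); cv2.imwrite("pics/w19.png",W["image"])
print(sfit(W,np.array((.4493,.008)),"d"))
E
```

```text
clock: 26.22
tcp_pos: [0.4498, 0.0074, 0.1893]
orientation: [-1.57, -0.002, -0.002]
contact_force: [-1.5, -1.5, 11.0]
grip_width: 0.0551
[0.44975701 0.00733344 0.18929177]
(array([0.44797202, 0.00764239]), np.float64(-113.7692914753963))
```

View pics/w19.png

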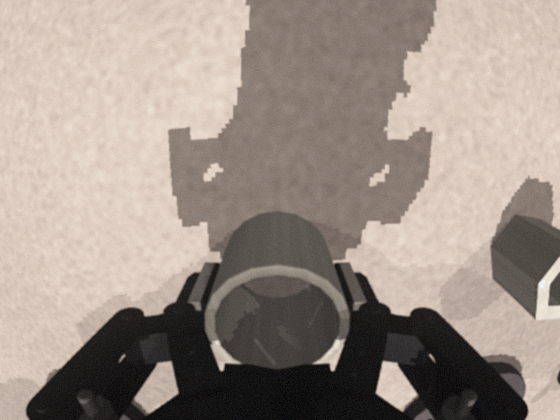

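```bash
python3 -m jog '[[[0,-5,0],0,1],[[0,-10,0],0,1],[[3,-11,3],0,1],[[7,-11,7],0,1],[[11,-11,11],0,1],[[15,-11,15],0,1],[[16.8,-11,16.8],0,1],[[16.8,-9,16.8],0,1],[[16.8,-7,16.8],0,1],[[16.8,-7,16.8],0,1]]'
python3 -m jog '[[[0,0,0],0,1],[[0,0,0],0,1]]'
python3 - <<'E'
from fit import *
W=frame("wrist"); p=get_obs()["tcp_pos"];print(p); cv2.imwrite("pics/w20.png",W["image"])
print(sfit(W,p[:2],"d",z=p[2]-.1893+.06))
E
```

```text
clock: 27.52
tcp_pos: [0.6152, 0.174, 0.2552]
orientation: [-1.573, 0.005, 0.003]
contact_force: [0.5, -0.9, -2.6]
grip_width: 0.055
clock: 27.78
tcp_pos: [0.6173, 0.1751, 0.2585]
orientation: [-1.57, -0.001, -0.001]
contact_force: [0.9, -0.1, -2.2]
grip_width: 0.0547
[0.61726318 0.17521666 0.25853434]
(array([0.61530879, 0.17512496]), np.float64(-125.5732282650374))
```

View pics/w20.png

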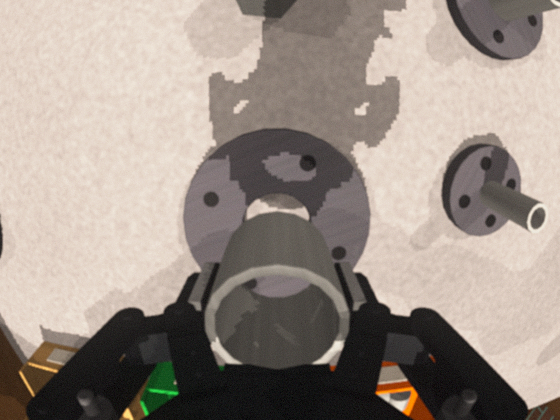

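```bash
python3 -m jog '[[[0.1,2.5,0],0,1],[[0.1,4.3,0],0,1],[[0.1,4.9,0],0,1],[[0.1,5.1,0],0,1],[[0.1,5.2,0],0,1],[[0.1,5.3,0],0,1],[[0.1,5.3,0],0,1]]'
python3 - <<'E'
from fit import *
W=frame("wrist"); p=get_obs()["tcp_pos"];print(p,get_obs()["contact_force"])
print(sfit(W,np.array((.617,.175)),"d",z=.076))
E
```

```text
clock: 28.7
tcp_pos: [0.6184, 0.1754, 0.2055]
orientation: [-1.57, -0.001, -0.001]
contact_force: [-1.4, -0.3, 1.0]
grip_width: 0.0548
[0.61832993 0.17543749 0.20548097] [-1.90767437  0.05651621  3.00633497]
(array([0.616396  , 0.17555164]), np.float64(-137.6153381276279))
```

```bash
python3 -m jog '[[[0,0,0],0,0],[[0,0,0],0,-0.4],[[0,0,0],0,-1],[[0,0,0],0,-1],[[0,0,0],0,-1],[[0,-5,0],0,-1],[[-5,-11,0],0,-1],[[-8,-17,0],0,-1],[[-8,-17,0],0,-1],[[-8,-17,0],0,-1]]'
python3 - <<'E'
from fit import *
import pickle
W=frame("wrist"); p=get_obs()["tcp_pos"];print(p,get_obs()["contact_force"]); cv2.imwrite("pics/w21.png",W["image"]); pickle.dump(W,open("w21.pkl","wb"))
T=frame("top");S=frame("scene"); cv2.imwrite("pics/t3.png",T["image"]); cv2.imwrite("pics/s3.png",S["image"])
for k,c in {"a":(.59,.3415),"b":(.436,.3495),"c":(.6215,-.1585),"d":(.617,.175)}.items():
    print(k,*[(n,*sfit(f,np.array(c),k,z=.076)[0].round(4)) for n,f in (("T",T),("S",S),("W",W))])
E
```

```text
clock: 30.0
tcp_pos: [0.538, 0.1756, 0.3757]
orientation: [-1.569, -0.002, -0.001]
contact_force: [0.2, 0.8, 0.6]
grip_width: 0.085
[0.53811516 0.17552747 0.37434724] [ 0.41669196 -0.2934838  -0.64181246]
a ('T', np.float64(0.5901), np.float64(0.3446)) ('S', np.float64(0.589), np.float64(0.346)) ('W', np.float64(0.5915), np.float64(0.342))
b ('T', np.float64(0.4355), np.float64(0.3514)) ('S', np.float64(0.4336), np.float64(0.3532)) ('W', np.float64(0.4368), np.float64(0.3496))
c ('T', np.float64(0.6198), np.float64(-0.1556)) ('S', np.float64(0.6191), np.float64(-0.1578)) ('W', np.float64(0.6191), np.float64(-0.1572))
d ('T', np.float64(0.6164), np.float64(0.1777)) ('S', np.float64(0.6166), np.float64(0.1772)) ('W', np.float64(0.6172), np.float64(0.1756))
```

View pics/w21.png

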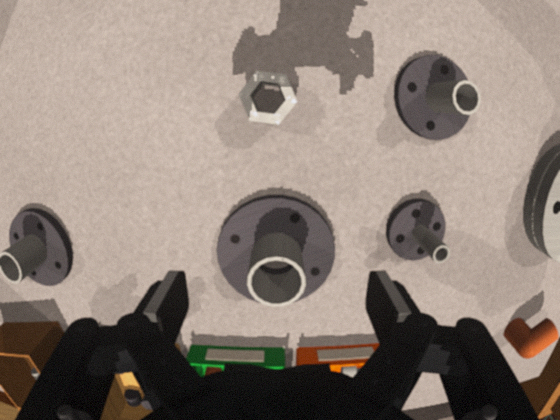

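View pics/t3.png

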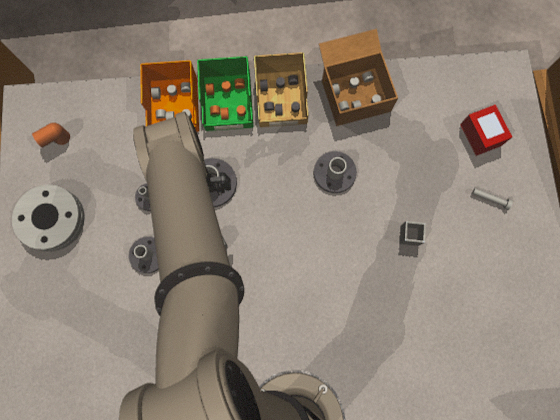

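View pics/s3.png

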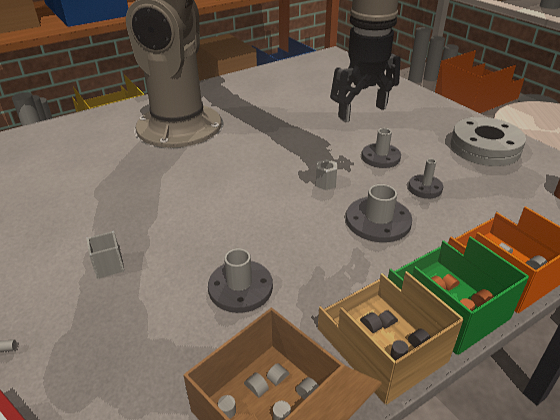

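All four stubs stand upright, and the nut (near (325,172) in the scene view) and square tube (near (104,253)) are untouched. Time remains, so I'll check concentricity from straight above each flange.

```bash
cat > chk.py <<'E'
from fit import *
import sys
def run(k,c,tag):
    W=frame("wrist"); print(get_obs()["tcp_pos"].round(4),get_obs()["contact_force"].round(1))
    s,_=sfit(W,np.array(c),k,z=.076); print(k,"stub",s.round(4))
    N=600;t=[]
    for z,rs,cc in ((.016,(FL[k],),c),(.076,ST[k],s)):
        sc=.15/N; jj,ii=np.meshgrid(np.arange(N),np.arange(N))
        P=np.c_[(c[0]+.075-ii.ravel()*sc),(c[1]+.075-jj.ravel()*sc),np.full(N*N,z)]
        q=proj(W,P).astype(np.float32).reshape(N,N,2)
        o=cv2.convertScaleAbs(cv2.remap(W["image"],q[...,0],q[...,1],cv2.INTER_CUBIC),alpha=1.6)
        ctr=(int(round(300-(cc[1]-c[1])/sc)),int(round(300-(cc[0]-c[0])/sc)))
        for r in rs: cv2.circle(o,ctr,int(round(r/sc)),(0,255,0),1)
        t.append(o)
    cv2.imwrite(f"pics/chk_{tag}.png",np.hstack([cv2.resize(x,(400,400)) for x in t]))
C={"a":(.59,.3415),"b":(.436,.3495),"c":(.6215,-.1585),"d":(.617,.175)}
run(sys.argv[1],C[sys.argv[1]],sys.argv[2])
E
python3 -m jog '[[[6,0,0],0,-1],[[12,0,0],0,-1],[[14,0,0],0,-1],[[14,0,0],0,-1],[[14,0,0],0,-1]]'; python3 chk.py d d1
python3 -m jog '[[[0,0,16.6],0,-1],[[0,0,16.6],0,-1],[[0,0,16.6],0,-1],[[0,0,16.6],0,-1],[[0,0,16.6],0,-1],[[0,0,16.6],0,-1]]'; python3 chk.py a a1
python3 -m jog '[[[-15,0,1],0,-1],[[-15,0,1],0,-1],[[-15,0,1],0,-1],[[-15,0,1],0,-1],[[-15,0,1],0,-1],[[-15,0,1],0,-1]]'; python3 chk.py b b1
```

```text
clock: 30.78
tcp_pos: [0.6775, 0.1753, 0.373]
orientation: [-1.572, 0.002, 0.002]
contact_force: [-0.6, -0.1, -0.5]
grip_width: 0.0853
[0.6773 0.1755 0.3736] [-0.5  0.2  0. ]
d stub [0.6178 0.1758]
clock: 31.58
tcp_pos: [0.6783, 0.3393, 0.3751]
orientation: [-1.572, 0.002, -0.002]
contact_force: [0.5, 0.2, -0.1]
grip_width: 0.0853
[0.6784 0.3394 0.3751] [ 0.5 -0.5  0.7]
a stub [0.5912 0.3425]
clock: 32.38
tcp_pos: [0.5294, 0.3505, 0.3748]
orientation: [-1.571, 0.001, -0.002]
contact_force: [-0.9, -1.1, 0.5]
grip_width: 0.0856
[0.5292 0.3507 0.3747] [-0.1 -0.4 -0.2]
b stub [0.4364 0.3499]
```

View pics/chk_d1.png

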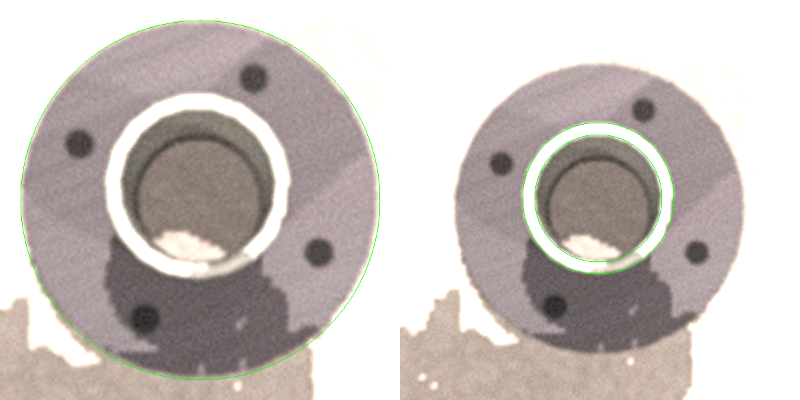

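View pics/chk_a1.png

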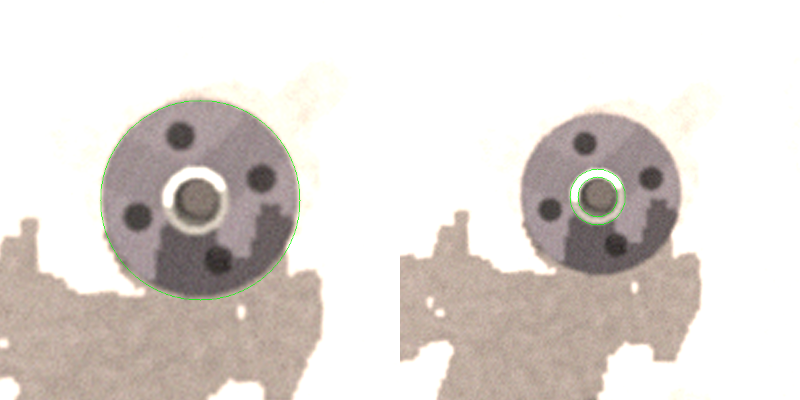

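View pics/chk_b1.png

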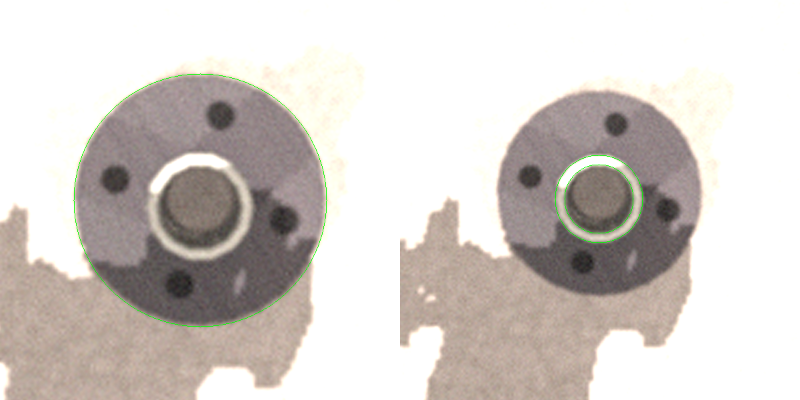

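Views from above show A, B and D within about 1.5 mm of centre. Now checking C.

```bash
python3 -m jog '[[[17,0,-51],0,-1],[[17,0,-51],0,-1],[[17,0,-51],0,-1],[[17,0,-51],0,-1],[[17,0,-51],0,-1],[[17,0,-51],0,-1],[[17,0,-51],0,-1],[[17,0,-51],0,-1],[[17,0,-51],0,-1],[[17,0,-51],0,-1]]'; python3 -m jog '[[[0,0,0],0,-1],[[0,0,0],0,-1]]';python3 chk.py c c1; python3 - <<'E'
from fit import *
T=frame("top"); cv2.imwrite("pics/t4.png",T["image"])
E
```

```text
clock: 33.67
tcp_pos: [0.6979, -0.1642, 0.3743]
orientation: [-1.574, 0.006, -0.005]
contact_force: [0.2, -0.2, -0.0]
grip_width: 0.0855
clock: 33.92
tcp_pos: [0.6983, -0.1568, 0.3745]
orientation: [-1.57, -0.002, 0.002]
contact_force: [-0.1, -0.1, 0.3]
grip_width: 0.0854
[ 0.6983 -0.1569  0.3746] [ 1.  -0.5 -0.2]
c stub [ 0.6202 -0.158 ]
```

View pics/chk_c1.png

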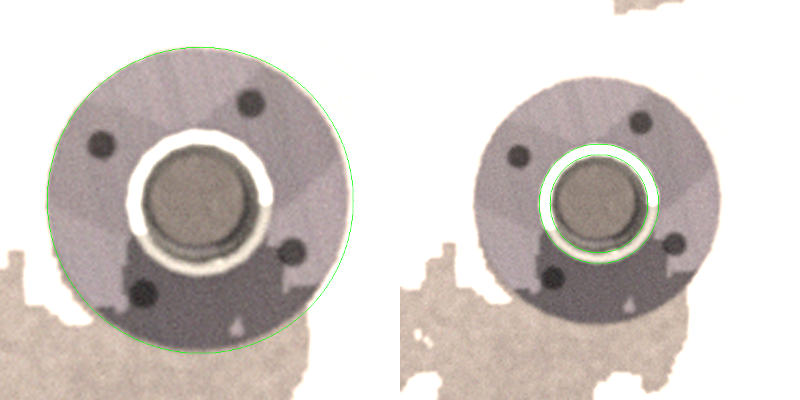

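View pics/t4.png

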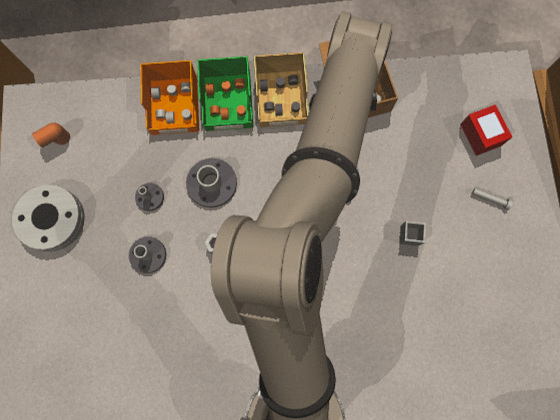

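C is also within 1.5 mm. The arm is clear and still, so I'm handing in.

```bash
python3 -c "
from bench import *
print(hand_in())"
```

```text
the job is handed in; nothing more can be done
None
```

All four stubs stand upright on the flanges of their own size. I placed them in order A, B, C, D, released each one, and handed the job in at about 34 s.

- **Centring:** straight-down wrist pictures put the stubs about 1.6 mm (A), 0.6 mm (B), 1.4 mm (C) and 1.1 mm (D) off their flange centres.
- **Cameras that disagreed:** cruder fits from the scene and top cameras showed up to about 4.5 mm for A. I put that down to dark flange walls biasing the fits and, in the later top view, the arm covering part of it. I trusted the overhead wrist views, where the flange outline matched.
- **Nut and square tube:** I did not touch either, and both looked unmoved in the pictures, though I did not measure their positions again.
- **Forces:** the highest wrist reading I saw was about 24 N along z, when stub A first touched down. I eased it up, re-centred it and released it. At the end the gripper was open and clear of everything.

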